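# Sort look-alike reagent jars by weight

## Task

The two identical sealed white jars in the middle of the bench may each be full or empty; both may be alike. Lift each to feel its weight, then set it down upright and gently, flat on the floor of the rectangular tray if it is full (about 0.4 kg) or of the round tray if it is empty (under 0.1 kg), and let go of it.

Things in the scene. Friction and masses are not known exactly. Their poses are not given: they have to be found in the camera images.
- jar_a: a sealed white screw-lid jar with a brown-banded label, 48 mm in diameter and 88 mm tall, exactly like the other one; plain cylinder from the bench up to about 60 mm, then the slightly narrower lid. Loose. It may be full (0.37 to 0.48 kg in all) or empty (0.07 to 0.09 kg): nothing shows it, only the weight when lifted. Grasp it round the body, 45 to 55 mm up. Origin: centre of its underside, z along its axis
- jar_b: a sealed white screw-lid jar with a brown-banded label, 48 mm in diameter and 88 mm tall, exactly like the other one; plain cylinder from the bench up to about 60 mm, then the slightly narrower lid. Loose. It may be full (0.37 to 0.48 kg in all) or empty (0.07 to 0.09 kg): nothing shows it, only the weight when lifted. Grasp it round the body, 45 to 55 mm up. Origin: centre of its underside, z along its axis
- rect_tray: the tray for full jars: open rectangular aluminium tray, 190 mm (its x) by 130 mm (its y), 18 mm high, walls 4 mm, floor 4 mm thick, a small wire handle 14 mm out at each short end; room for two jars side by side along x. Fixed to the bench, to the left or right of the jars. Origin: centre of its underside
- round_tray: the tray for empty jars: open round aluminium tray, 180 mm in diameter, 18 mm high, wall 4 mm, floor 4 mm thick, room for two jars side by side. Fixed to the bench on the other side of the jars. Origin: centre of its underside
Mind the look-alikes: they are no part of the job. What is shaped like the jar_b but pink or turquoise is not meant.

How it is judged:
At the end, for the whole second after the job is handed in: Each jar upright (10 degrees) and still on a tray floor: a full one (pressing with over 2 N) in the rectangular tray, its axis within 75 mm of the centre along the long side and 45 mm across; an empty one (under 2 N) in the round tray, its axis within 65 mm of the centre (angle between each of jar_a, jar_b's own z axis and vertical below 0.17 rad and linear speed of each of jar_a, jar_b below 0.02 m/s and height (world z) of each of jar_a, jar_b below 0.01 m and ((x of jar_a in the frame of rect_tray between -0.075 and 0.075 m and y of jar_a in the frame of rect_tray between -0.045 and 0.045 m and contact force between jar_a and rect_tray above 2 N) or (horizontal distance between jar_a and round_tray below 0.065 m and contact force between jar_a and round_tray between 0.2 and 2 N)) and ((x of jar_b in the frame of rect_tray between -0.075 and 0.075 m and y of jar_b in the frame of rect_tray between -0.045 and 0.045 m and contact force between jar_b and rect_tray above 2 N) or (horizontal distance between jar_b and round_tray below 0.065 m and contact force between jar_b and round_tray between 0.2 and 2 N))); the robot touches nothing.
It fails at once if a jar is tipped over (angle between any of jar_a, jar_b's own z axis and vertical above 0.8 rad).
It fails at once if a jar is dropped: it falls freely from about 20 mm or more ((linear speed of jar_a above 0.6 m/s and contact force between the fingers and jar_a below 0.1 N) or (linear speed of jar_b above 0.6 m/s and contact force between the fingers and jar_b below 0.1 N)).
It also fails if it takes over 56 s, if anything falls off the work surface, if the arm or the gripper's body presses on something with over 40 N, if the wrist force passes 120 N, or if a joint passes its speed limit or range.

## Robot

A 6-joint arm with a two-finger parallel gripper is mounted at the origin on a cart in front of the work surface, level with it; the furniture and walls round the work are solid. World frame = base frame: x ahead of the robot, y to its left, z up, the work surface at z = 0. Lengths are in m, angles in rad, forces in N, time in s.
With the tool pointing down it reaches from about 0.375 to 0.975 m from the base axis. Payload 3.8 kg.
Tool frame: the origin (TCP) lies at the very end of the fingers, on their centre line; the grasp point (between the pads) lies 19 mm behind it (bot.pinch_z is the distance from the TCP to the grasp point, in m); x points along the fingers, y is the direction in which the jaws open and shut, and the axes are right-handed (so a half turn about x gives the same grasp; the last joint's range is limited). The gripper opens to 85 mm and grips with 20 to 120 N. Pads are 22 mm wide; open, the fingers measure 114 mm over their backs; the gripper's body (76 mm by 85 mm) begins 54 mm behind the grasp point. The pads swing forward as they close: fully open they stand 13 mm farther back than shut.
Start: joints at [1.257, 0.264, 1.604, -0, 1.274, -0.037], TCP at [0.184, 0.649, 0.231] pointing down, gripper open.
Joint ranges: [-2.63, 2.63], [-0.94, 2.18], [0.31, 2.57], [-1.31, 4.45], [0, 2.66], [-2.55, 2.55]. Speed limits (rad/s): [2.57, 2.57, 3.14, 3.14, 3.14, 3.14].

## Interface

Orientations are given as a rotation vector (axis times angle).
In Python, from workcell import monitor, imaging, finish_job, bot gives the robot as it stands.
- The arm moves only by the tool jog_arm, never from a script. Its argument "rows" is a list of rows, each a list of 7 numbers: the shift along the tool's x, y, z in m, then the turn, a rotation vector about the tool's x, y, z in rad, then the opening in per cent of the stroke, from 0 (shut) to 100 (fully open). A call has 1 to 20 rows; each row is the pose to reach, as a shift and turn from the pose measured when the call began, along the tool's axes at that moment; what a row does not reach only later rows make up. A row lasts 1/10 s, in which the tool goes at most 50 mm and 8.59 degrees, less where a joint would pass 70% of its speed; a pose out of reach is approached as far as the arm can. A call with a gripper value outside its range is refused whole. The fingers move at their own pace and stop on an object; "force" is the grip in N (left out, the last holds). Time passes only in rows, so rows that repeat a pose let the fingers close. It gives the time, the measured TCP pose, the force and the opening at its end, in the units of the state.
- monitor.read_state(): the state, without advancing time (a new reading comes with each control period).
- imaging.read_camera(name): name is "scene" or "top" or "wrist"; returns the picture (480x640x3 uint8, blue, green, red); there is no depth.
- imaging.camera_params(name): a dict with "fx", "fy", "cx", "cy" (pixels), "k1" (the pictures are not rectified: a ray, as slopes to the right and down, at radius r is drawn at 1 + k1 r^2 times it, then the intrinsics apply), "T" (4x4, takes a point from camera to world coordinates); the wrist camera has in their place "T_tool_cam" (4x4, takes a point from camera to tool coordinates, whose origin is the TCP and whose axes are the tool frame's). Camera axes: x right, y down, z forward; pixel columns grow to the right and rows downward; lengths in m; the calibration is good to about 2 mm. A picture is of the moment at which its call begins: read the wrist's pose just before it. camera_params takes no time and is no camera call.
- finish_job(): hands the job in, once; it reports no verdict.
The state is a dict: "time": time; "q": joint angles; "joint_vel": joint speeds; "joint_torque": joint torques, N m; "tool_pos": TCP position; "tcp_rot": TCP orientation; "wrist_force": force on the tool from outside, world axes, zero at the start; "torque": the same for the moment, N m; "width": opening from 0.0 (shut) to 1.0 (fully open).
Only numpy, scipy, OpenCV 4.12 (cv2) and the standard library are available. Lean on these libraries where they do the work, as an engineer would, in place of code of your own. Each camera call takes 0.05 s, during which the arm holds its last target. There are 200 camera calls.

## Working session

There is one attempt and no reset: what is moved stays moved. The work goes in short steps, Python scripts to look and compute and a tool call to move; the robot and the scene stay as the last step left them, time stands still between calls to the robot, and variables do not carry over. Pictures are saved under pics/ and viewed, about 8 in all and at most 12, crops included, and the job is handed in when it is done.

Besides the shell and the picture viewer there is one more tool, called as name(argument=value, ...) on one line, values as JSON. jog_arm: Moves the arm, as the interface text tells. Its arguments: {"type":"object","properties":{"rows":{"type":"array","items":{"type":"array","items":{"type":"number"}}},"force":{"type":"number"}},"required":["rows"]}

```bash
mkdir -p pics; python3 - <<'E'
from workcell import monitor, imaging, bot
import cv2
s=monitor.read_state(); print(s, bot.pinch_z)
for n in("top","scene"):
    cv2.imwrite(f"pics/{n}0.png",imaging.read_camera(n)); p=imaging.camera_params(n); print(n,p)
print(imaging.camera_params("wrist"))
E
```

```text
{'time': 0.0, 'q': array([ 1.25708375e+00,  2.64808895e-01,  1.60538930e+00,  4.65582393e-05,
        1.27369245e+00, -3.69100620e-02]), 'joint_vel': array([ 0.00036703,  0.00041523, -0.00095387,  0.00080415,  0.00052028,
       -0.00029529]), 'joint_torque': array([-6.09561835e-05, -5.15122175e+01, -3.67314541e+01,  2.19532365e-05,
        1.29053771e-02,  2.31479198e-06]), 'tool_pos': array([0.18423074, 0.64860609, 0.2299162 ]), 'tcp_rot': array([ 0.21552284,  1.56029726, -0.21907449]), 'wrist_force': array([-0.28336998,  1.05118734, -0.43702514]), 'torque': array([ 0.04289916, -0.01947283, -0.00815512]), 'width': 1.0016817768794983} 0.0187
top {'fx': 571.4459342247434, 'fy': 571.4459342247434, 'cx': 323.61945094815354, 'cy': 229.80386501449095, 'k1': -0.14876557197283452, 'T': array([[ 4.79867923e-04, -9.92036851e-01,  1.25947037e-01,
         3.58900474e-01],
       [-9.99813196e-01, -2.90951893e-03, -1.91078074e-02,
         8.99938005e-03],
       [ 1.93220944e-02, -1.25914340e-01, -9.91852930e-01,
         1.27855539e+00],
       [ 0.00000000e+00,  0.00000000e+00,  0.00000000e
[... 207 characters left out ...]
,  0.39528998,  0.17038118],
       [-0.56156632, -0.56901089,  0.60072445, -0.54713884],
       [-0.0148568 , -0.71895988, -0.69489277,  0.64206115],
       [ 0.        ,  0.        ,  0.        ,  1.        ]])}
{'fx': 362.8338611398208, 'fy': 362.8338611398208, 'cx': 319.9059828680965, 'cy': 233.16631714389595, 'k1': -0.026245016081084108, 'T_tool_cam': array([[-5.47429947e-05, -3.27630430e-01,  9.44805958e-01,
        -1.42292075e-01],
       [ 9.99999923e-01,  3.48562714e-04,  1.78812105e-04,
         9.34807802e-04],
       [-3.87908415e-04,  9.44805895e-01,  3.27630386e-01,
        -8.47213027e-02],
       [ 0.00000000e+00,  0.00000000e+00,  0.00000000e+00,
         1.00000000e+00]])}
```

View pics/top0.png

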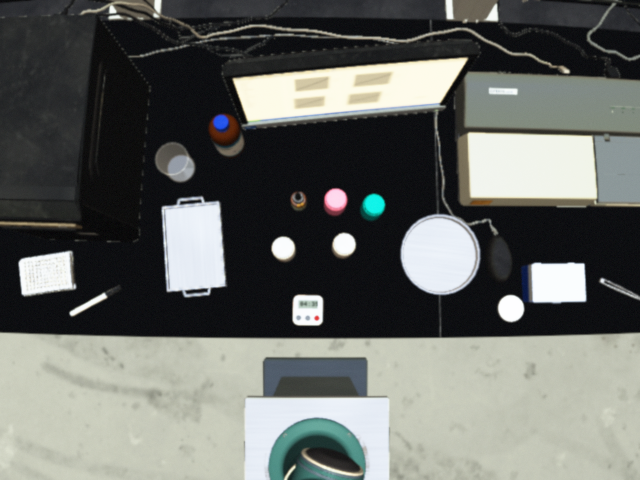

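View pics/scene0.png

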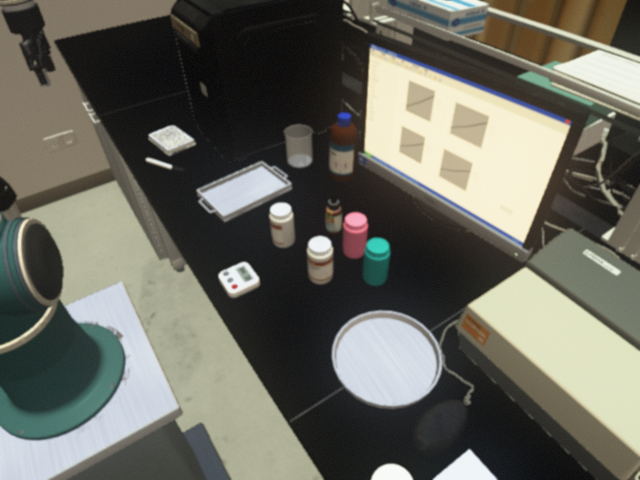

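Top view: two white round tops at (283,248) and (344,245), which are the labelled white jars in the middle. The look-alikes are the pink one (336,200) and the turquoise one (374,206). The white disc at (511,308) is flat and lies off to the side, so it is not a jar. The rectangular tray is at about (194,248), on the left, and the round tray at about (440,254), on the right.

```bash
cat > h.py <<'E'
import numpy as np, cv2
from workcell import monitor, imaging
from scipy.spatial.transform import Rotation as R
def cam(n,s=None):
    p=imaging.camera_params(n)
    if n=="wrist":
        T=np.eye(4);T[:3,:3]=R.from_rotvec(s['tcp_rot']).as_matrix();T[:3,3]=s['tool_pos'];T=T@p['T_tool_cam']
    else:T=p['T']
    return p,T
def proj(P,n,s=None):
    p,T=cam(n,s);c=np.linalg.inv(T)@np.append(P,1);a=c[:2]/c[2];a=a*(1+p['k1']*(a@a))
    return a*[p['fx'],p['fy']]+[p['cx'],p['cy']]
def ray(uv,z,n,s=None):
    p,T=cam(n,s);d=(np.array(uv,float)-[p['cx'],p['cy']])/[p['fx'],p['fy']];a=d.copy()
    for _ in range(20):a=d/(1+p['k1']*(a@a))
    v=T[:3,:3]@np.append(a,1);return T[:3,3]+v*(z-T[2,3])/v[2]
def blobs(mask,amin=100):
    c,_=cv2.findContours(mask,cv2.RETR_EXTERNAL,cv2.CHAIN_APPROX_NONE)
    return [k for k in c if cv2.contourArea(k)>amin]
E
python3 - <<'E'
from h import *
im=cv2.imread("pics/top0.png")
print(proj([0,0,0],"top"),proj([.184,.649,.23],"top"))
hsv=cv2.cvtColor(im,cv2.COLOR_BGR2HSV)
m=((hsv[...,2]>130)&(hsv[...,1]<70)).astype(np.uint8)*255
m[335:]=0;m[:190]=0
for c in blobs(m,150):
    (u,v),r=cv2.minEnclosingCircle(c); rr=cv2.minAreaRect(c)
    z=.088 if cv2.contourArea(c)<900 else .018
    print(cv2.contourArea(c),(round(u),round(v),round(r)),ray((u,v),z,"top").round(3),"rect",np.round(rr[0]),np.round(rr[1]),rr[2],ray(rr[0],z,"top").round(3))
im2=cv2.imread("pics/scene0.png")[180:330,170:450]
cv2.imwrite("pics/crop0.png",cv2.resize(im2,None,fx=2.8,fy=2.8))
E
```

```text
[316.39812532 464.94858158] [-22.36915654 388.94298273]
526.0 (510, 308, 13) [ 0.344 -0.41   0.088] rect [510. 308.] [26. 25.] 90.0 [ 0.344 -0.41   0.088]
842.5 (307, 310, 19) [0.343 0.019 0.088] rect [307. 310.] [30. 30.] 90.0 [0.343 0.02  0.088]
195.5 (88, 304, 20) [0.35  0.483 0.088] rect [ 88. 304.] [ 6. 41.] 61.189208984375 [0.35  0.484 0.088]
2054.0 (558, 282, 32) [ 0.399 -0.55   0.018] rect [558. 282.] [40. 54.] 88.40885925292969 [ 0.4   -0.55   0.018]
1897.5 (46, 273, 32) [0.418 0.614 0.018] rect [ 46. 273.] [38. 55.] 81.8698959350586 [0.418 0.614 0.018]
398.0 (283, 248, 12) [0.472 0.071 0.088] rect [283. 248.] [22. 22.] 90.0 [0.471 0.071 0.088]
399.5 (344, 244, 12) [ 0.48  -0.056  0.088] rect [344. 244.] [22. 23.] 90.0 [ 0.48  -0.056  0.088]
4929.0 (440, 254, 40) [ 0.465 -0.276  0.018] rect [440. 254.] [80. 78.] 90.0 [ 0.465 -0.276  0.018]
5250.5 (192, 246, 52) [0.482 0.276 0.018] rect [193. 246.] [99. 60.] 85.68397521972656 [0.481 0.275 0.018]
569.0 (619, 198, 21) [ 0.585 -0.675  0.088] rect [619. 198.] [15. 40.] 90.0 [ 0.585 -0.675  0.088]
1063.0 (532, 194, 65) [ 0.605 -0.498  0.018] rect [532. 197.] [ 14. 129.] 90.0 [ 0.597 -0.497  0.018]
236.0 (336, 198, 9) [ 0.578 -0.04   0.088] rect [336. 198.] [17. 17.] 90.0 [ 0.577 -0.039  0.088]
```

View pics/crop0.png

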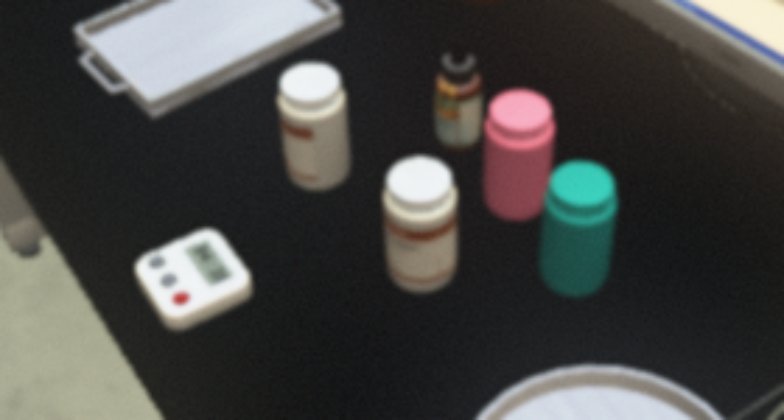

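The crop confirms the two white jars with brown-banded labels, left at crop (315,125) and right at (420,220). I'll move above the left jar and look from close by.

```bash
cat >> h.py <<'E'
def delta(P,yaw=0.0):
    "shift and turn in tool axes to TCP at P, pointing down, jaws along world y turned by yaw"
    s=monitor.read_state();M=R.from_rotvec(s['tcp_rot']).as_matrix()
    c,k=np.cos(yaw),np.sin(yaw)
    G=np.array([[0,-k,c],[0,c,k],[-1,0,0]])  # columns tool x,y,z
    print("t",round(s['time'],2),"pos",s['tool_pos'].round(4),"F",s['wrist_force'].round(2),"w",round(s['width'],3))
    print("shift",(M.T@(np.array(P)-s['tool_pos'])).round(4),"turn",R.from_matrix(M.T@G).as_rotvec().round(3))
E
python3 - <<'E'
from h import *
s=monitor.read_state();print(R.from_rotvec(s['tcp_rot']).as_matrix().round(2))
delta([.472,.071,.2])
im=cv2.imread("pics/scene0.png")
for P in([.472,.071],[.48,-.056]): print(proj(P+[.088],"scene"),proj(P+[0],"scene"))
print(proj([.465,-.276,.018],"scene"),proj([.481,.275,.018],"scene"))
E
```

```text
[[-0.    0.27  0.96]
 [-0.    0.96 -0.27]
 [-1.   -0.   -0.  ]]
t 0.1 pos [0.1843 0.6487 0.2301] F [ 0.09 -0.55 -0.52] w 0.999
shift [ 0.031  -0.477   0.4346] turn [-0.277 -0.     0.002]
[279.36753544 209.06914888] [282.86954383 241.00655909]
[317.76417693 243.3479859 ] [318.86977745 275.59159746]
[385.54039799 353.90942345] [242.81214359 186.46164303]
```

jog_arm(rows=[[0.003, -0.05, 0.045, -0.03, 0, 0, 100], [0.006, -0.095, 0.087, -0.06, 0, 0, 100], [0.01, -0.14, 0.13, -0.09, 0, 0, 100], [0.013, -0.19, 0.174, -0.12, 0, 0, 100], [0.016, -0.24, 0.217, -0.15, 0, 0, 100], [0.02, -0.286, 0.26, -0.18, 0, 0, 100], [0.023, -0.334, 0.304, -0.21, 0, 0, 100], [0.026, -0.38, 0.348, -0.24, 0, 0, 100], [0.03, -0.43, 0.391, -0.27, 0, 0, 100], [0.031, -0.477, 0.4346, -0.277, 0, 0, 100], [0.031, -0.477, 0.4346, -0.277, 0, 0, 100], [0.031, -0.477, 0.4346, -0.277, 0, 0, 100], [0.031, -0.477, 0.4346, -0.277, 0, 0, 100], [0.031, -0.477, 0.4346, -0.277, 0, 0, 100], [0.031, -0.477, 0.4346, -0.277, 0, 0, 100], [0.031, -0.477, 0.4346, -0.277, 0, 0, 100], [0.031, -0.477, 0.4346, -0.277, 0, 0, 100], [0.031, -0.477, 0.4346, -0.277, 0, 0, 100]], force=40)

```text
time: 1.9
tool_pos: [0.4714, 0.0723, 0.2]
tcp_rot: [-0.003, 1.572, 0.001]
wrist_force: [-0.0, 1.2, -0.4]
width: 1.004
```

```bash
cat > look.py <<'E'
import sys
from h import *
s=monitor.read_state();im=imaging.read_camera("wrist");cv2.imwrite(sys.argv[1],im)
hsv=cv2.cvtColor(im,cv2.COLOR_BGR2HSV)
m=((hsv[...,2]>195)&(hsv[...,1]<40)).astype(np.uint8)*255
for c in blobs(m,800):
    (u,v),r=cv2.minEnclosingCircle(c)
    print(cv2.contourArea(c),(round(u),round(v),round(r)),ray((u,v),.088,"wrist",s).round(4))
E
python3 look.py pics/w0.png; python3 -c "
from h import *
delta([.472,.071,.031])
s=monitor.read_state()
print(proj([.472,.071,.088],'wrist',s))"
```

```text
2845.0 (155, 239, 32) [ 0.48   -0.0509  0.088 ]
2754.0 (321, 228, 30) [0.4706 0.0735 0.088 ]
4627.5 (0, 208, 75) [ 0.4558 -0.1639  0.088 ]
26696.5 (543, 209, 128) [0.4558 0.2362 0.088 ]
6243.5 (258, 51, 52) [0.3526 0.0333 0.088 ]
t 1.95 pos [0.4715 0.0722 0.2   ] F [-0.43 -0.43 -0.5 ] w 0.998
shift [ 0.169  -0.0008  0.0006] turn [ 0.002 -0.001  0.002]
[317.29783986 229.04094071]
```

View pics/w0.png

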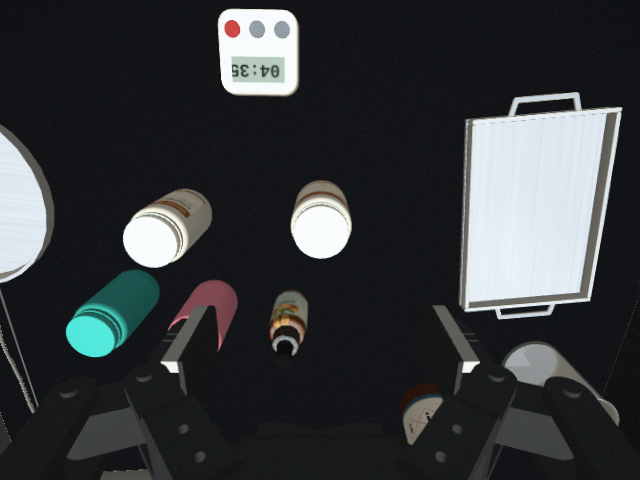

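The close view shows the left jar's lid at (321,228), which puts it at about (0.471, 0.0725). The right jar's lid is at (155,239). Nothing else stands in the finger corridor, so I'll descend and grip.

jog_arm(rows=[[0.03, 0, 0, 0, 0, 0, 100], [0.06, 0, 0, 0, 0, 0, 100], [0.09, 0, 0, 0, 0, 0, 100], [0.115, 0, 0, 0, 0, 0, 100], [0.135, 0, 0, 0, 0, 0, 100], [0.15, 0, 0, 0, 0, 0, 100], [0.16, 0, 0, 0, 0, 0, 100], [0.167, 0, 0, 0, 0, 0, 100], [0.169, 0, 0, 0, 0, 0, 100], [0.169, 0, 0, 0, 0, 0, 100], [0.169, 0, 0, 0, 0, 0, 80], [0.169, 0, 0, 0, 0, 0, 70], [0.169, 0, 0, 0, 0, 0, 62], [0.169, 0, 0, 0, 0, 0, 55], [0.169, 0, 0, 0, 0, 0, 45], [0.169, 0, 0, 0, 0, 0, 40], [0.169, 0, 0, 0, 0, 0, 40], [0.169, 0, 0, 0, 0, 0, 40]], force=45)

```text
time: 3.75
tool_pos: [0.4719, 0.0718, 0.0319]
tcp_rot: [-0.003, 1.571, 0.0]
wrist_force: [-2.5, 1.2, 6.3]
width: 0.546
```

jog_arm(rows=[[-0.003, 0, 0, 0, 0, 0, 40], [-0.01, 0, 0, 0, 0, 0, 40], [-0.02, 0, 0, 0, 0, 0, 40], [-0.032, 0, 0, 0, 0, 0, 40], [-0.044, 0, 0, 0, 0, 0, 40], [-0.054, 0, 0, 0, 0, 0, 40], [-0.06, 0, 0, 0, 0, 0, 40], [-0.06, 0, 0, 0, 0, 0, 40], [-0.06, 0, 0, 0, 0, 0, 40], [-0.06, 0, 0, 0, 0, 0, 40], [-0.06, 0, 0, 0, 0, 0, 40], [-0.06, 0, 0, 0, 0, 0, 40]])

```text
time: 4.95
tool_pos: [0.4715, 0.0719, 0.0913]
tcp_rot: [-0.003, 1.572, 0.0]
wrist_force: [-0.6, 1.0, -0.2]
width: 0.543
```

```bash
python3 - <<'E'
from h import *
F=[]
for _ in range(10):
    imaging.read_camera("wrist");F.append(monitor.read_state()['wrist_force'])
print(np.mean(F,0),np.std(F,0))
for P in([.521,.279,.095],[.503,-.276,.095]):delta(P)
# tray poses from wrist image
s=monitor.read_state()
im=imaging.read_camera("scene");cv2.imwrite("pics/s1.png",im)
E
```

```text
[ 0.16487578 -0.23437901 -0.74222094] [0.47426014 0.22861781 0.5734917 ]
t 5.45 pos [0.4719 0.072  0.0919] F [ 1.31 -0.68 -0.59] w 0.544
shift [-0.0035  0.2069  0.0496] turn [0.002 0.    0.002]
t 5.45 pos [0.4719 0.072  0.0919] F [ 1.31 -0.68 -0.59] w 0.544
shift [-0.0025 -0.348   0.0303] turn [0.002 0.    0.002]
```

```bash
python3 - <<'E'
from h import *
im=cv2.imread("pics/s1.png")
cv2.imwrite("pics/s1c.png",cv2.resize(im[120:320,180:440],None,fx=2.5,fy=2.5))
F=[]
for _ in range(20):
    imaging.read_camera("wrist");F.append(monitor.read_state()['wrist_force'])
print(np.mean(F,0))
E
```

```text
[ 0.05360006  0.03772716 -0.91933904]
```

View pics/s1c.png

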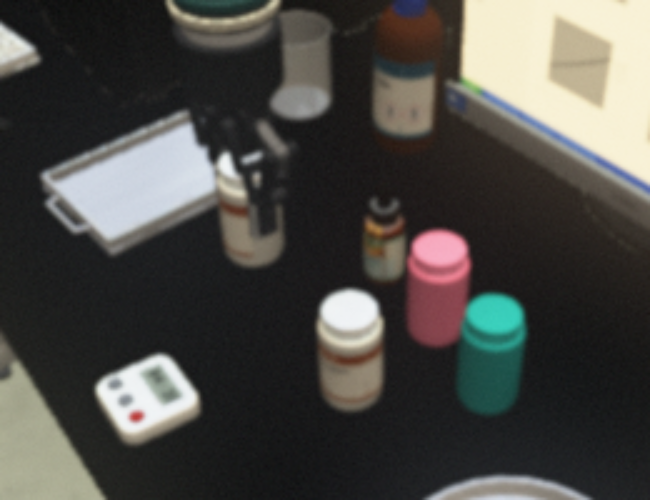

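The jar hangs clear of the bench, with its base at crop (252,255), well above where it stood. The wrist reads about −0.85 N including a baseline near −0.5 N, so this jar is empty. It goes to the round tray: lift, then carry at a moderate speed.

jog_arm(rows=[[-0.01, 0, 0, 0, 0, 0, 40], [-0.03, 0, 0, 0, 0, 0, 40], [-0.05, 0, 0, 0, 0, 0, 40], [-0.065, -0.005, 0, 0, 0, 0, 40], [-0.07, -0.02, -0.002, 0, 0, 0, 40], [-0.07, -0.045, -0.005, 0, 0, 0, 40], [-0.07, -0.075, -0.009, 0, 0, 0, 40], [-0.07, -0.105, -0.013, 0, 0, 0, 40], [-0.07, -0.135, -0.016, 0, 0, 0, 40], [-0.07, -0.165, -0.02, 0, 0, 0, 40], [-0.07, -0.195, -0.023, 0, 0, 0, 40], [-0.07, -0.225, -0.027, 0, 0, 0, 40], [-0.07, -0.255, -0.031, 0, 0, 0, 40], [-0.07, -0.285, -0.035, 0, 0, 0, 40], [-0.07, -0.31, -0.038, 0, 0, 0, 40], [-0.07, -0.33, -0.04, 0, 0, 0, 40], [-0.07, -0.343, -0.041, 0, 0, 0, 40], [-0.07, -0.348, -0.042, 0, 0, 0, 40], [-0.07, -0.348, -0.042, 0, 0, 0, 40], [-0.07, -0.348, -0.042, 0, 0, 0, 40]])

```text
time: 8.5
tool_pos: [0.4307, -0.2753, 0.1625]
tcp_rot: [-0.003, 1.571, 0.001]
wrist_force: [-0.3, 0.3, -0.6]
width: 0.545
```

```bash
python3 - <<'E'
from h import *
s=monitor.read_state();im=imaging.read_camera("wrist");cv2.imwrite("pics/w1.png",im)
delta([.43,-.276,.0365])
E
```

```text
t 8.55 pos [ 0.4307 -0.2751  0.1624] F [-0.44  0.01 -1.03] w 0.55
shift [ 0.1259 -0.0007 -0.0007] turn [ 0.003 -0.     0.001]
```

View pics/w1.png

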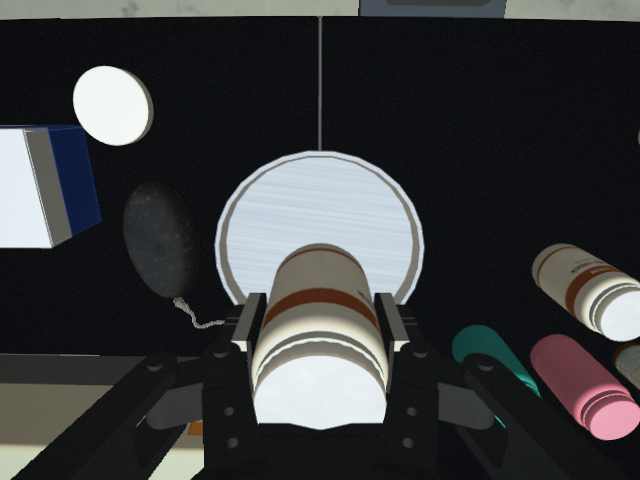

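The held jar is upright and centred over the round tray, whose rim spans columns 215 to 424. I'll set it down gently.

jog_arm(rows=[[0.015, 0, 0, 0, 0, 0, 40], [0.04, 0, 0, 0, 0, 0, 40], [0.065, 0, 0, 0, 0, 0, 40], [0.085, 0, 0, 0, 0, 0, 40], [0.1, 0, 0, 0, 0, 0, 40], [0.11, 0, 0, 0, 0, 0, 40], [0.116, 0, 0, 0, 0, 0, 40], [0.12, 0, 0, 0, 0, 0, 40], [0.122, 0, 0, 0, 0, 0, 40], [0.124, 0, 0, 0, 0, 0, 40], [0.125, 0, 0, 0, 0, 0, 40], [0.126, 0, 0, 0, 0, 0, 40], [0.126, 0, 0, 0, 0, 0, 40], [0.126, 0, 0, 0, 0, 0, 40], [0.126, 0, 0, 0, 0, 0, 40]])

```text
time: 10.05
tool_pos: [0.4308, -0.2754, 0.0366]
tcp_rot: [-0.004, 1.571, 0.001]
wrist_force: [0.0, 0.9, -1.2]
width: 0.552
```

jog_arm(rows=[[0.001, 0, 0, 0, 0, 0, 40], [0.001, 0, 0, 0, 0, 0, 40], [0.001, 0, 0, 0, 0, 0, 40], [0.001, 0, 0, 0, 0, 0, 40]])

```text
time: 10.45
tool_pos: [0.431, -0.2755, 0.0359]
tcp_rot: [-0.004, 1.57, 0.001]
wrist_force: [-1.4, 0.8, 3.5]
width: 0.544
```

```bash
python3 - <<'E'
from h import *
delta([.43,-.276,.0365])
E
```

```text
t 10.45 pos [ 0.431  -0.2755  0.0359] F [-1.4   0.81  3.51] w 0.544
shift [-0.0006 -0.0005 -0.001 ] turn [0.003 0.001 0.002]
```

The jar touches the floor (+3.5 N). I'll release it and rise.

jog_arm(rows=[[0, 0, 0, 0, 0, 0, 60], [0, 0, 0, 0, 0, 0, 70], [0, 0, 0, 0, 0, 0, 80], [0, 0, 0, 0, 0, 0, 90], [0, 0, 0, 0, 0, 0, 100], [0, 0, 0, 0, 0, 0, 100], [0, 0, 0, 0, 0, 0, 100], [-0.01, 0, 0, 0, 0, 0, 100], [-0.04, 0, 0, 0, 0, 0, 100], [-0.08, 0, 0, 0, 0, 0, 100], [-0.12, 0, 0, 0, 0, 0, 100], [-0.155, 0, 0, 0, 0, 0, 100], [-0.165, 0, 0, 0, 0, 0, 100], [-0.165, 0, 0, 0, 0, 0, 100], [-0.165, 0, 0, 0, 0, 0, 100]])

```text
time: 11.95
tool_pos: [0.4302, -0.2747, 0.1997]
tcp_rot: [-0.003, 1.572, 0.002]
wrist_force: [-0.6, 0.5, -0.6]
width: 0.999
```

jog_arm(rows=[[0, 0.03, 0.007, 0, 0, 0, 100], [0, 0.07, 0.016, 0, 0, 0, 100], [0, 0.11, 0.025, 0, 0, 0, 100], [0, 0.15, 0.034, 0, 0, 0, 100], [0, 0.19, 0.042, 0, 0, 0, 100], [0, 0.22, 0.048, 0, 0, 0, 100], [0, 0.222, 0.049, 0, 0, 0, 100], [0, 0.222, 0.049, 0, 0, 0, 100], [0, 0.222, 0.049, 0, 0, 0, 100], [0, 0.222, 0.049, 0, 0, 0, 100]])

```text
time: 12.95
tool_pos: [0.478, -0.0535, 0.1988]
tcp_rot: [-0.002, 1.573, 0.001]
wrist_force: [0.1, -0.2, 0.8]
width: 1.001
```

```bash
python3 look.py pics/w2.png; python3 -c "
from h import *
cv2.imwrite('pics/top2.png',imaging.read_camera('top'))
delta([.48,-.053,.033])"
```

```text
2769.0 (316, 230, 30) [ 0.4788 -0.0558  0.088 ]
6554.5 (628, 213, 101) [0.4647 0.1745 0.088 ]
19962.0 (79, 186, 105) [ 0.4455 -0.2252  0.088 ]
6372.0 (413, 44, 53) [0.3549 0.0057 0.088 ]
t 13.05 pos [ 0.4783 -0.0535  0.1993] F [0.39 0.16 0.12] w 1.0
shift [0.1663 0.0007 0.002 ] turn [ 0.001 -0.001  0.001]
```

View pics/w2.png

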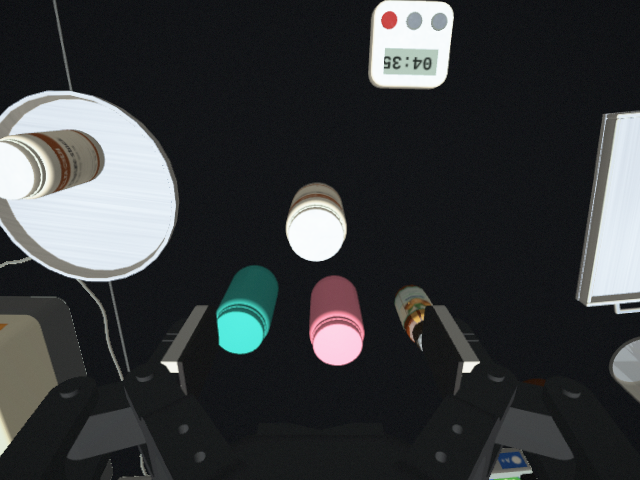

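The first jar stands upright in the round tray at about (40,168). The second jar's lid is at (316,230), about 2 mm to the side of the tool, and the pink and turquoise look-alikes are clear of the fingers. I'll grip it and lift.

jog_arm(rows=[[0.03, -0.001, 0, 0, 0, 0, 100], [0.06, -0.002, 0, 0, 0, 0, 100], [0.09, -0.002, 0, 0, 0, 0, 100], [0.115, -0.002, 0.001, 0, 0, 0, 100], [0.135, -0.002, 0.001, 0, 0, 0, 100], [0.15, -0.002, 0.001, 0, 0, 0, 100], [0.16, -0.002, 0.001, 0, 0, 0, 100], [0.166, -0.002, 0.001, 0, 0, 0, 100], [0.167, -0.002, 0.001, 0, 0, 0, 100], [0.167, -0.002, 0.001, 0, 0, 0, 100], [0.167, -0.002, 0.001, 0, 0, 0, 80], [0.167, -0.002, 0.001, 0, 0, 0, 70], [0.167, -0.002, 0.001, 0, 0, 0, 62], [0.167, -0.002, 0.001, 0, 0, 0, 55], [0.167, -0.002, 0.001, 0, 0, 0, 45], [0.167, -0.002, 0.001, 0, 0, 0, 40], [0.167, -0.002, 0.001, 0, 0, 0, 40], [0.167, -0.002, 0.001, 0, 0, 0, 40]], force=50)

```text
time: 14.85
tool_pos: [0.4795, -0.0557, 0.0331]
tcp_rot: [-0.002, 1.571, 0.0]
wrist_force: [-1.9, 0.7, 5.6]
width: 0.546
```

jog_arm(rows=[[-0.003, 0, 0, 0, 0, 0, 40], [-0.01, 0, 0, 0, 0, 0, 40], [-0.02, 0, 0, 0, 0, 0, 40], [-0.032, 0, 0, 0, 0, 0, 40], [-0.044, 0, 0, 0, 0, 0, 40], [-0.054, 0, 0, 0, 0, 0, 40], [-0.06, 0, 0, 0, 0, 0, 40], [-0.06, 0, 0, 0, 0, 0, 40], [-0.06, 0, 0, 0, 0, 0, 40], [-0.06, 0, 0, 0, 0, 0, 40], [-0.06, 0, 0, 0, 0, 0, 40], [-0.06, 0, 0, 0, 0, 0, 40]])

```text
time: 16.05
tool_pos: [0.4791, -0.0556, 0.0925]
tcp_rot: [-0.002, 1.573, 0.001]
wrist_force: [0.1, 0.4, -0.3]
width: 0.539
```

```bash
python3 - <<'E'
from h import *
F=[]
for _ in range(12):
    imaging.read_camera("wrist");F.append(monitor.read_state()['wrist_force'])
print(np.mean(F,0),np.std(F,0))
for P in([.481,.276,.16],[.503,-.276,.16]):delta(P)
# how white tops look in scene: verify lift
im=imaging.read_camera("scene");cv2.imwrite("pics/s3.png",im)
# round-tray jar from top
t=cv2.imread("pics/top2.png");hsv=cv2.cvtColor(t,cv2.COLOR_BGR2HSV)
cv2.imwrite("pics/c3.png",np.hstack([cv2.resize(im[170:300,230:360],(390,390)),cv2.resize(t[190:320,380:510],(390,390))]))
E
```

```text
[-0.21836283  0.12863699 -0.77580656] [0.54683528 0.3744324  0.30271064]
t 16.65 pos [ 0.4795 -0.0557  0.0931] F [ 0.06  0.24 -0.68] w 0.547
shift [-0.0672  0.3316  0.0019] turn [ 0.002 -0.001  0.001]
t 16.65 pos [ 0.4795 -0.0557  0.0931] F [ 0.06  0.24 -0.68] w 0.547
shift [-0.0667 -0.2204  0.0231] turn [ 0.002 -0.001  0.001]
```

View pics/c3.png

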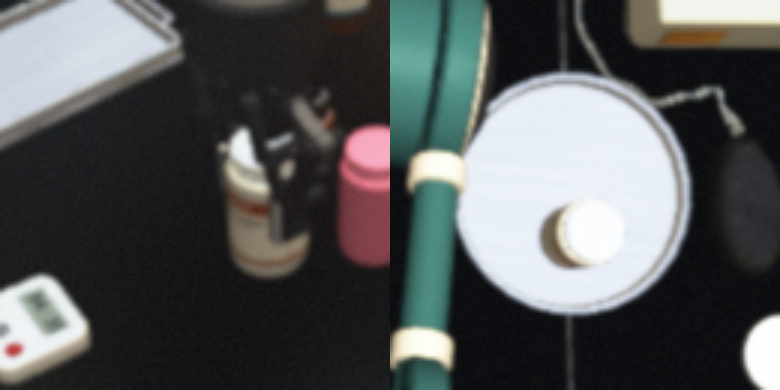

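The second jar is also clearly lifted, its base having risen to about (319,262) in the scene image. It reads −0.78 N, so it is empty as well. The first jar stands upright in the near half of the round tray. I'll carry the second to the far half, at about (0.495, −0.270).

jog_arm(rows=[[-0.01, 0, 0, 0, 0, 0, 40], [-0.03, 0, 0, 0, 0, 0, 40], [-0.05, 0, 0, 0, 0, 0, 40], [-0.063, -0.005, 0, 0, 0, 0, 40], [-0.067, -0.02, 0.001, 0, 0, 0, 40], [-0.067, -0.045, 0.003, 0, 0, 0, 40], [-0.067, -0.075, 0.005, 0, 0, 0, 40], [-0.067, -0.105, 0.008, 0, 0, 0, 40], [-0.067, -0.135, 0.01, 0, 0, 0, 40], [-0.067, -0.165, 0.012, 0, 0, 0, 40], [-0.067, -0.19, 0.014, 0, 0, 0, 40], [-0.067, -0.206, 0.015, 0, 0, 0, 40], [-0.067, -0.213, 0.0155, 0, 0, 0, 40], [-0.067, -0.215, 0.0155, 0, 0, 0, 40], [-0.067, -0.215, 0.0155, 0, 0, 0, 40], [-0.067, -0.215, 0.0155, 0, 0, 0, 40], [-0.067, -0.215, 0.0155, 0, 0, 0, 40]])

```text
time: 18.4
tool_pos: [0.4954, -0.2697, 0.1603]
tcp_rot: [-0.003, 1.571, 0.002]
wrist_force: [-0.4, -1.1, -0.7]
width: 0.543
```

```bash
python3 - <<'E'
from h import *
im=imaging.read_camera("wrist");cv2.imwrite("pics/w4.png",im)
delta([.495,-.27,.037])
E
```

```text
t 18.45 pos [ 0.4955 -0.2698  0.1604] F [ 0.13 -0.5  -1.49] w 0.538
shift [ 1.234e-01 -1.000e-04 -4.000e-04] turn [ 0.003 -0.     0.001]
```

View pics/w4.png

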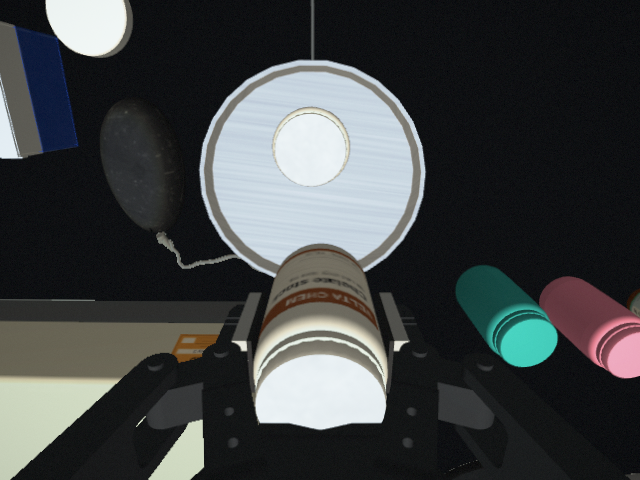

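```bash
python3 - <<'E'
from h import *
s=monitor.read_state()
for uv,z in (((225,302),0),((225,322),.02),((225,322),.06),((225,375),.1),((225,375),.14)): print(uv,z,ray(uv,z,"wrist",s).round(3))
# top picture corner of the box, rows at several heights
for z in(0,.05,.1,.15):print(z,ray((460,205),z,"top").round(3))
E
```

```text
(225, 302) 0 [ 0.585 -0.359  0.   ]
(225, 322) 0.02 [ 0.594 -0.354  0.02 ]
(225, 322) 0.06 [ 0.568 -0.342  0.06 ]
(225, 375) 0.1 [ 0.585 -0.334  0.1  ]
(225, 375) 0.14 [ 0.551 -0.321  0.14 ]
0 [ 0.58  -0.329  0.   ]
0.05 [ 0.571 -0.316  0.05 ]
0.1 [ 0.562 -0.303  0.1  ]
0.15 [ 0.554 -0.29   0.15 ]
```

The instrument's front is at x ≥ 0.57 and the gripper reaches about 0.54, so it is clear. I'll set the jar down.

jog_arm(rows=[[0.015, 0, 0, 0, 0, 0, 40], [0.04, 0, 0, 0, 0, 0, 40], [0.065, 0, 0, 0, 0, 0, 40], [0.085, 0, 0, 0, 0, 0, 40], [0.1, 0, 0, 0, 0, 0, 40], [0.11, 0, 0, 0, 0, 0, 40], [0.115, 0, 0, 0, 0, 0, 40], [0.118, 0, 0, 0, 0, 0, 40], [0.12, 0, 0, 0, 0, 0, 40], [0.121, 0, 0, 0, 0, 0, 40], [0.122, 0, 0, 0, 0, 0, 40], [0.123, 0, 0, 0, 0, 0, 40], [0.123, 0, 0, 0, 0, 0, 40], [0.123, 0, 0, 0, 0, 0, 40]])

```text
time: 19.85
tool_pos: [0.4955, -0.2699, 0.0376]
tcp_rot: [-0.003, 1.571, 0.001]
wrist_force: [-0.1, -0.0, -0.6]
width: 0.548
```

jog_arm(rows=[[0.001, 0, 0, 0, 0, 0, 40], [0.001, 0, 0, 0, 0, 0, 40], [0.001, 0, 0, 0, 0, 0, 40]])

```text
time: 20.15
tool_pos: [0.4957, -0.27, 0.0371]
tcp_rot: [-0.003, 1.571, 0.001]
wrist_force: [-1.6, 1.3, 4.7]
width: 0.548
```

It touches the floor (+4.7 N). I'll release it and retreat.

jog_arm(rows=[[0, 0, 0, 0, 0, 0, 60], [0, 0, 0, 0, 0, 0, 70], [0, 0, 0, 0, 0, 0, 80], [0, 0, 0, 0, 0, 0, 90], [0, 0, 0, 0, 0, 0, 100], [0, 0, 0, 0, 0, 0, 100], [0, 0, 0, 0, 0, 0, 100], [-0.01, 0, 0, 0, 0, 0, 100], [-0.04, 0, 0, 0, 0, 0, 100], [-0.08, 0, 0, 0, 0, 0, 100], [-0.12, 0, 0, 0, 0, 0, 100], [-0.155, 0, 0, 0, 0, 0, 100], [-0.165, 0, 0, 0, 0, 0, 100], [-0.165, 0.04, -0.01, 0, 0, 0, 100], [-0.165, 0.08, -0.015, 0, 0, 0, 100], [-0.165, 0.12, -0.02, 0, 0, 0, 100], [-0.165, 0.15, -0.02, 0, 0, 0, 100], [-0.165, 0.15, -0.02, 0, 0, 0, 100], [-0.165, 0.15, -0.02, 0, 0, 0, 100], [-0.165, 0.15, -0.02, 0, 0, 0, 100]])

```text
time: 22.15
tool_pos: [0.4752, -0.1205, 0.2017]
tcp_rot: [-0.003, 1.571, 0.001]
wrist_force: [0.8, -0.3, -0.1]
width: 0.997
```

```bash
python3 - <<'E'
from h import *
s=monitor.read_state();w=imaging.read_camera("wrist");t=imaging.read_camera("scene")
print(s['tool_pos'].round(3),s['wrist_force'].round(2),s['joint_vel'].round(3))
for P in([.431,-.2755],[.4957,-.27]): print(proj(P+[.092],"scene").round(),proj(P+[.092],"wrist",s).round())
cv2.imwrite("pics/end.png",np.hstack([cv2.resize(t[270:430,290:490],(400,320)),cv2.resize(w,(400,320))]))
E
```

```text
[ 0.475 -0.121  0.202] [ 0.76 -0.29 -0.08] [-0.013  0.005 -0.008  0.003  0.002  0.001]
[372. 338.] [ 98. 169.]
[402. 315.] [121. 255.]
```

View pics/end.png

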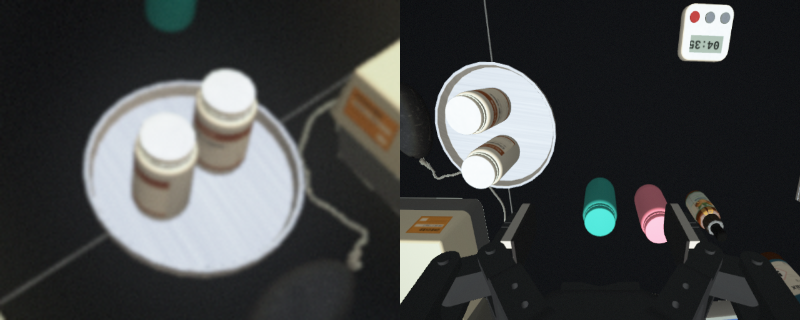

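Both jars stand upright in the round tray, well inside its rim, and the gripper is clear.

```bash
python3 -c "
from workcell import finish_job
print(finish_job())"
```

```text
the job is handed in; nothing more can be done
None
```

Both jars turned out to be empty, so I set both down in the round tray and handed the job in; no verdict was reported.

- **Weights:** lifted, the jars gave mean vertical wrist readings of about −0.85 N and −0.78 N. The unloaded reading is about −0.5 N with noise around 0.3 to 0.6 N. A full jar would pull about 4 N, so the full/empty call is safe, but the exact weights are not well measured. Images of each lift showed the jar really off the bench.
- **Placing:** each jar was lowered until its base touched the tray floor, at 3.5 N and 4.7 N, then released.
- **Last checks:** the final pictures show both jars upright in the round tray, with their axes about 30 to 35 mm from its centre by my estimate (limit 65 mm). The gripper was open and clear, about 0.2 m up, at 22 s of the 56 s allowed. No checks failed or disagreed.

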